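Hang the scraper caddy and load it

ROBOT

A 6-joint arm with a two-finger parallel gripper is mounted at the origin on the work surface. World frame = base frame: x ahead of the robot, y to its left, z up, the work surface at z = 0. Lengths are in m, angles in rad, forces in N, time in s.
With the tool pointing down it reaches from about 0.225 to 0.875 m from the base axis. Payload 3.4 kg.
Tool frame: the origin (TCP) lies between the finger pads; the fingertips stand 19 mm ahead of it and the grasp point (between the pads) is the TCP; z points along the fingers, y is the line along which they close (so a half turn about z gives the same grasp; the last joint's range is limited). The gripper opens to 85 mm and grips with 20 to 120 N. Pads are 22 mm wide; open, the fingers measure 114 mm over their backs; the gripper's body (76 mm by 85 mm) begins 54 mm behind the grasp point. The pads swing forward as they close: fully open they stand 13 mm farther back than shut.
Start: joints at [-0.121, 0.276, 1.505, -0, 1.361, -0.121], TCP at [0.575, -0, 0.222] pointing down, gripper open.
Joint ranges: [-2.89, 2.89], [-0.75, 2.08], [0.22, 2.7], [-1.18, 4.32], [0.11, 2.71], [-2.7, 2.7]. Speed limits (rad/s): [2.57, 2.57, 3.14, 3.14, 3.14, 3.14].

INTERFACE

Orientations are given as a unit quaternion [w, x, y, z].
In Python, from rig import get_state, imaging, ticket gives the robot as it stands. The module is installed in compiled form; this text tells all that it offers.
- The arm moves only by the shell command python3 -m inch 'ROWS' [FORCE]. ROWS is JSON, a list of rows, each an object with "claw": the opening, from -1 (shut) to 1 (fully open); "travel": the shift along the world's x, y, z in units of 200 mm (1.0 is 200 mm), a list of three; "turn": the turn about the world's z in units of 180 degrees (1.0 is 180 degrees). A call has 1 to 5 rows; each row is the pose to reach, as a shift and turn from the pose commanded when the call began, turning the shorter way round; what a row does not reach only later rows make up. A row lasts 1/10 s, in which the tool goes at most 50 mm and 8.59 degrees, less where a joint would pass 70% of its speed; a pose out of reach is approached as far as the arm can. A call with a number of a shift or a turn outside -1 to 1 is refused whole. A call with a gripper value outside its range is refused whole. The fingers move at their own pace and stop on an object; FORCE is the grip in N (left out, the last holds). Time passes only in rows, so rows that repeat a pose let the fingers close. It gives the time, the measured TCP pose, the force, the opening and the grip force at its end, in the units of the state.
- get_state(): the state, without advancing time (a new reading comes with each control period).
- imaging.get_image(name): name is "scene" or "side" or "wrist"; returns the picture (384x512x3 uint8, red, green, blue); there is no depth.
- imaging.camera_params(name): a dict with "camera_matrix" (3x3 intrinsics, pixels), "cam_to_world" (4x4, takes a point from camera to world coordinates); the wrist camera has in their place "T_tool_cam" (4x4, takes a point from camera to tool coordinates, whose origin is the TCP and whose axes are the flange's). Camera axes: x right, y down, z forward; pixel columns grow to the right and rows downward; lengths in m; the calibration is good to about 2 mm. The wrist camera is an equidistant fisheye: a pixel r from the principal point sees the ray r / f radians off the axis. A picture is of the moment at which its call begins: read the wrist's pose just before it. camera_params takes no time and is no camera call.
- ticket.sign_off(): hands the job in; it is judged then, once.
The state is a dict: "clock": time; "qpos": joint angles; "qd": joint speeds; "effort": joint torques, N m; "position": TCP position; "ee_rot": TCP orientation; "contact_force": force on the tool from outside, world axes, zero at the start; "moment": the same for the moment, N m; "width": finger opening in m; "gripper_force": force on a finger pad.
Only numpy, scipy, OpenCV 4.12 (cv2) and the standard library are available. Lean on these libraries where they do the work, as an engineer would, in place of code of your own. Each camera call takes 0.05 s, during which the arm holds its last target. There are 200 camera calls.

TASK

Hang the orange scraper caddy on the metal upstand: pass the keyhole in its back over the brass screw head, pull it down until it is fully home on the screw, and let go. Then take the dough scraper out of its wooden rest and stand it, blade down, in the caddy's pocket, leaving the caddy locked on the screw and hanging straight, and the loaf tin, shaker and basket where they are.

Things in the scene. Friction and masses are not known exactly. Their poses are not given: they have to be found in the camera images.
- upstand: Fixed metal plate standing upright on the bench, 180 mm wide (its y), 20 mm thick (its x), top edge 160 mm above the bench. Origin: on the bench, under the middle of the plate, z up. Its +x points out of the work face with the screw; that face is 10 mm from the origin and looks away from the robot, yawed up to 0.3 rad. A foot 8 mm high lies along its -x side only.
- screw_root (a point): Point on the screw's axis in the plane of the upstand's work face, mid-width, 138.5 mm above the bench. From here the screw sticks straight out along the upstand's +x: a neck 7 mm in diameter and 7 mm long, then a brass head 20 mm in diameter and 6 mm thick (outer end 13 mm from the face).
- caddy: Orange caddy, loose, upright on the bench: 64 (x) by 64 (y) by 110 mm high, 0.28 to 0.5 kg (heavy floor), stiff plain side walls 3 mm thick; it can be gripped from above across its y. Origin: centre of its underside, z up. Back (-x): 4 mm plate with the keyhole, then a roofed chamber 16 mm deep for the screw head. Front (+x): white label. Hung, its x is parallel to the upstand's x.
- keyhole_entry (a point): Where the screw axis should be when the head goes in: on the outer surface of the caddy's back (x = -32 mm, y = 0), 48 mm above the underside. The keyhole is 30 mm wide from z = 33 to z = 60 mm, narrows evenly to 12 mm at z = 76 mm and runs on as a slot 12 mm wide up to z = 92 mm.
- keyhole_seat (a point): Where the screw axis lies when the caddy is fully down: on the outer surface of the back, y = 0, z = 88.5 mm. It then coincides with screw_root when the back is flat on the upstand; the caddy's underside is then 50 mm above the bench.
- pocket (a point): Middle of the floor of the caddy's open-topped pocket: x = 10 mm, y = 0, z = 3 mm from the caddy's origin. The pocket is 38 mm (x) by 58 mm (y) inside; its rim is 107 mm above this point. Axes as the caddy's.
- rest: Fixed wooden block 60 (x) by 100 (y) by 45 mm high with a slot 5 (x) by 48 mm (y), 35 mm deep, in which the scraper stands. Origin: centre of its underside, on the bench, z up.
- scraper: Dough scraper, loose, standing blade down in the rest, about 0.16 kg, 155 mm high. Origin: middle of the blade's lower edge; z runs up to the handle. Steel blade 3 (x) by 44 mm (y); black handle 22 (x) by 46 (y) by 45 mm, z = 110 to 155 mm. In the rest its origin is 10 mm above the bench, it leans up to 4 degrees. Standing in the pocket, its handle is just above the caddy's rim.
- loaf_tin: Bystander: dark open loaf tin 110 by 210 by 70 mm high, beyond the upstand. Origin: centre of its underside.
- shaker: Bystander: metal flour shaker, 68 mm diameter, 130 mm high. Origin: centre of its underside.
- basket: Bystander: pale round proving basket, 130 mm diameter, 65 mm high. Origin: centre of its underside.
Things that resemble listed ones, but are neither listed nor needed, are in the scene too. What is shaped like the scraper but red is not meant. Leave any red look-alike of the rest alone.

How it is judged:
On the way, in this order (a step that is already met when the one before it is completed fails the run):
1. the caddy hangs on the screw by the top of its slot, upright and flat to the upstand, let go (distance between keyhole_seat and screw_root below 0.008 m and angle between caddy's own z axis and vertical below 0.15 rad and angle between the x axis of caddy and the x axis of upstand, either way round below 0.2 rad and contact force between the fingers and caddy below 0.1 N), for 0.2 s.
2. the scraper is lifted clear of its rest while the caddy stays locked on the screw (z of scraper in the frame of rest above 0.05 m and distance between keyhole_seat and screw_root below 0.008 m), for 0.1 s.
At the end, for the whole second after the job is handed in: The caddy hangs with its keyhole seat within 8 mm of the screw root, tilted under 0.15 rad and facing as the upstand within 0.2 rad; the scraper stands blade down in its pocket (lower edge under 12 mm above the caddy's underside, lean under 0.5 rad); both at rest (distance between keyhole_seat and screw_root below 0.008 m and angle between caddy's own z axis and vertical below 0.15 rad and angle between the x axis of caddy and the x axis of upstand, either way round below 0.2 rad and z of scraper in the frame of caddy between -0.002 and 0.012 m and x of scraper in the frame of caddy between -0.011 and 0.031 m and y of scraper in the frame of caddy between -0.03 and 0.03 m and angle between scraper's own z axis and vertical below 0.5 rad and linear speed of each of caddy, scraper below 0.02 m/s); the robot touches nothing.
It fails at once if the loaf tin, shaker or basket is moved by more than 30 mm, or the shaker is tipped (distance of any of loaf_tin, shaker, basket from where it was at the start of the episode above 0.03 m or angle between shaker's own z axis and vertical above 0.5 rad).
It also fails if it takes over 59 s, if anything falls off the work surface, if the arm or the gripper's body presses on something with over 40 N, if the wrist force passes 120 N, or if a joint passes its speed limit or range.

## Working session

There is one attempt and no reset: what is moved stays moved. The work goes in short steps, Python scripts to look and compute and a shell command to move; the robot and the scene stay as the last step left them, time stands still between calls to the robot, and variables do not carry over. Pictures are saved under pics/ and viewed, at most 10 in all, crops included, and the job is handed in when it is done.

```bash
mkdir -p pics; cat > h.py <<'E'
import numpy as np, cv2
from rig import get_state, imaging
def snap(n,f):
    im=imaging.get_image(n); cv2.imwrite(f'pics/{f}.png',im[:,:,::-1]); return im
def ray(n,u,v):
    p=imaging.camera_params(n);K=np.array(p['camera_matrix']);T=np.array(p['cam_to_world'])
    d=T[:3,:3]@np.linalg.inv(K)@[u,v,1]; return T[:3,3],d
def atz(n,u,v,z):
    o,d=ray(n,u,v); return o+d*(z-o[2])/d[2]
def proj(n,P):
    p=imaging.camera_params(n);K=np.array(p['camera_matrix']);T=np.linalg.inv(np.array(p['cam_to_world']))
    c=T[:3,:3]@np.array(P,float)+T[:3,3]; q=K@c; return q[:2]/q[2]
E
python3 - <<'E'
from h import *
a=snap('scene','s0');b=snap('side','d0')
for n in('scene','side'):
    p=imaging.camera_params(n);print(n,np.round(p['camera_matrix'],1).tolist(),np.round(p['cam_to_world'],3).tolist())
p=imaging.camera_params('wrist');print({k:np.round(v,3).tolist() for k,v in p.items()})
print(get_state())
E
```

```text
scene [[475.6, 0.0, 263.4], [0.0, 475.6, 189.5], [0.0, 0.0, 1.0]] [[-0.225, 0.828, -0.514, 1.202], [0.974, 0.195, -0.112, 0.117], [0.008, -0.526, -0.85, 1.084], [0.0, 0.0, 0.0, 1.0]]
side [[404.5, 0.0, 264.6], [0.0, 404.5, 192.6], [0.0, 0.0, 1.0]] [[0.749, -0.381, 0.541, 0.073], [-0.662, -0.428, 0.615, -0.57], [-0.003, -0.82, -0.573, 0.677], [0.0, 0.0, 0.0, 1.0]]
{'camera_matrix': [[297.319, 0.0, 251.489], [0.0, 297.319, 191.975], [0.0, 0.0, 1.0]], 'T_tool_cam': [[-0.002, -0.952, -0.307, 0.08], [1.0, -0.002, -0.0, 0.0], [-0.0, -0.307, 0.952, -0.151], [0.0, 0.0, 0.0, 1.0]]}
{'clock': 0.1, 'qpos': array([-1.20982525e-01,  2.76529060e-01,  1.50597568e+00, -3.53703874e-05,
        1.36070130e+00, -1.21006777e-01]), 'qd': array([-0.00155214, -0.00197382, -0.00190339, -0.00147986,  0.00075439,
       -0.00079886]), 'effort': array([ 1.55745878e-03, -4.17697620e+01, -2.46405226e+01, -1.74112388e-04,
        5.80947395e-03,  2.85749664e-07]), 'position': array([5.74528264e-01, 4.89851018e-05, 2.21240051e-01]), 'ee_rot': array([-6.24435663e-04,  7.07095359e-01,  7.07117743e-01, -5.11014487e-04]), 'contact_force': array([-0.70860713, -0.11541047,  0.0209173 ]), 'moment': array([-0.03329006,  0.0127018 ,  0.00640176]), 'gripper_force': 0.0, 'width': 0.08547714774252371}
```

View pics/s0.png

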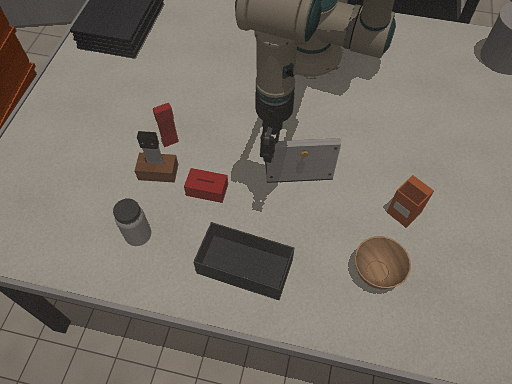

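View pics/d0.png

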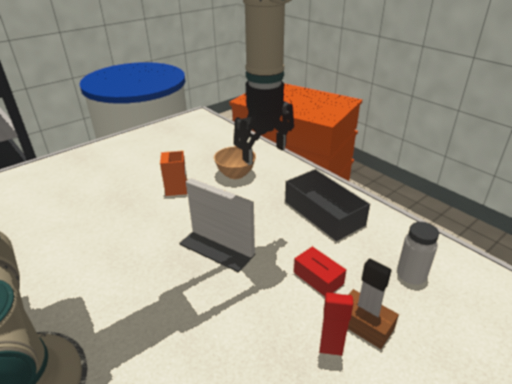

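The scene view shows the upstand around (303,160) with the screw at (305,153), the caddy at (410,202), the rest at (157,168) with the scraper handle at (148,140), and the red decoys. I'll enlarge these areas next.

```bash
python3 - <<'E'
from h import *
a=cv2.imread('pics/s0.png');b=cv2.imread('pics/d0.png')
def c(i,x,y,w,h,k): return cv2.resize(i[y:y+h,x:x+w],None,fx=k,fy=k,interpolation=cv2.INTER_CUBIC)
# top: upstand (258..348,130..190)x4.4 ; caddy ; rest
t=[c(a,258,130,80,60,5),c(a,380,170,80,60,5),c(a,125,125,80,60,5),c(b,150,145,80,60,5)]
cv2.imwrite('pics/c0.png',np.vstack([np.hstack(t[:2]),np.hstack(t[2:])]))
t=[c(b,175,175,100,100,4),c(b,335,250,100,100,4)]
cv2.imwrite('pics/c1.png',np.hstack(t))
E
```

```text
(no output)
```

View pics/c0.png

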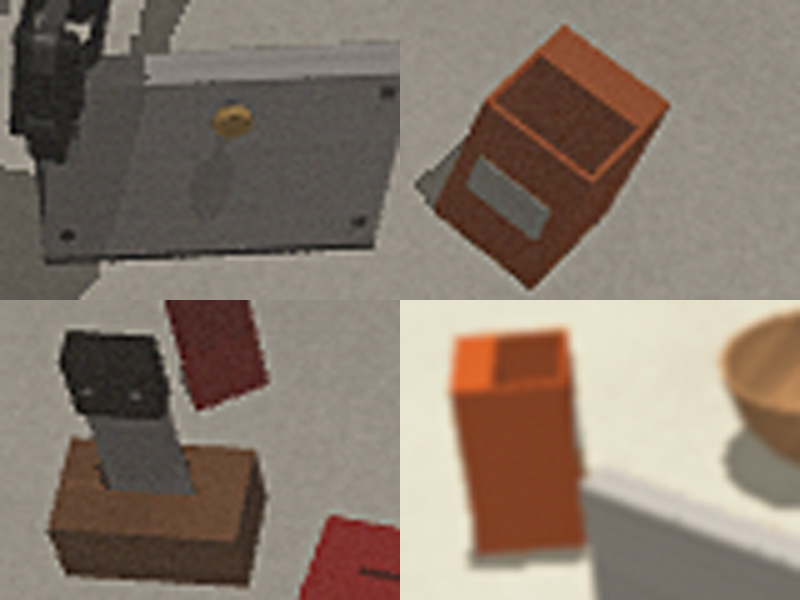

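View pics/c1.png

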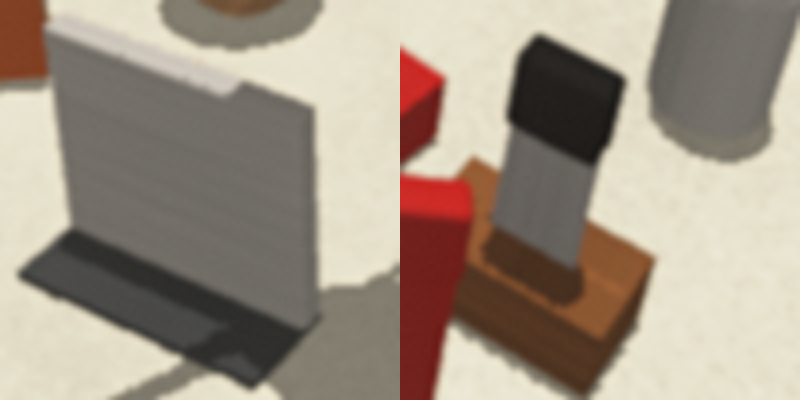

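The crops give corner pixels for the caddy rim and base, the upstand base, the rest, and the scraper. I'll fit poses to them using both cameras.

```bash
cat > fit.py <<'E'
from h import *
from scipy.optimize import least_squares
def sc(o,k,pts): return [((X+.5)/k-.5+o[0],(Y+.5)/k-.5+o[1]) for X,Y in pts]
def fit(obs,x0):
    # obs: (cam, local pt, pixel)
    def f(p,w=False):
        c,s=np.cos(p[2]),np.sin(p[2]); r=[]
        for cam,l,px in obs:
            r+=list(proj(cam,[p[0]+c*l[0]-s*l[1],p[1]+s*l[0]+c*l[1],l[2]])-px)
        return np.array(r)
    s=least_squares(f,x0,loss='soft_l1'); return s.x,f(s.x).reshape(-1,2).round(1).tolist()
S='scene';D='side'
E
python3 - <<'E'
from fit import *
# upstand
px=sc((258,130),5,[(46,262),(374,246),(231,121)])
pd=sc((175,175),4,[(48,28),(75,228),(305,328)])
def up(sg):
    return [(S,(.01,-.09,0),px[0]),(S,(.01,.09,0),px[1]),(S,(.023,0,.1385),px[2]),(D,(-.01,.09,.16),pd[0]),(D,(-.01,.09,.008),pd[1]),(D,(-.01,-.09,.008),pd[2])]
print('up',fit(up(1),[.55,.08,0]),'sceneonly',fit(up(1)[:3],[.55,.08,0])[0])
# caddy: scene corners; front normal is lower-left in image
px=sc((380,170),5,[(88,105),(192,180),(268,104),(163,25),(35,208),(130,288),(205,210)])
h=.032
L=[(h,-h,.11),(h,h,.11),(-h,h,.11),(-h,-h,.11),(h,-h,0),(h,h,0),(-h,h,0)]
o=[(S,l,p) for l,p in zip(L,px)]
print('cad',fit(o,[.65,.35,-.6]))
pd=sc((150,145),5,[(53,38),(165,28),(172,85),(52,95),(78,255),(185,247)])
L2=[(-h,h,.11),(h,h,.11),(h,-h,.11),(-h,-h,.11),(-h,-h,0),(h,-h,0)]
print('cad2',fit(o+[(D,l,p) for l,p in zip(L2,pd)],[.65,.35,-.6]))
# rest
px=sc((125,125),5,[(72,138),(258,152),(240,242),(52,232),(68,275),(248,286)])
a,b=.03,.05
L=[(-a,-b,.045),(-a,b,.045),(a,b,.045),(a,-b,.045),(a,-b,0),(a,b,0)]
o=[(S,l,p) for l,p in zip(L,px)]
print('rest',fit(o,[.6,-.25,0]))
pd=sc((335,250),4,[(255,262),(187,340),(187,395)])
o+=[(D,l,p) for l,p in zip([(a,-b,.045),(-a,-b,.045),(-a,-b,0)],pd)]
print('rest2',fit(o,[.6,-.25,0]))
E
```

```text
up (array([0.4888546 , 0.05953417, 0.28750483]), [[-0.9, 0.5], [-0.4, 0.6], [-0.2, 1.0], [-1.6, -0.3], [-1.4, -0.4], [0.0, 1.0]]) sceneonly [0.48633383 0.06037068 0.28836433]
cad (array([ 0.53045376,  0.34563252, -0.56700719]), [[-0.8, -1.0], [0.2, 0.5], [0.6, -0.4], [-0.0, -0.5], [-0.6, 0.5], [0.4, 0.2], [0.1, 0.5]])
cad2 (array([ 0.53052283,  0.34549235, -0.55846617]), [[-0.9, -0.9], [0.3, 0.5], [0.6, -0.5], [-0.2, -0.4], [-0.6, 0.7], [0.4, 0.2], [-0.0, 0.4], [0.2, -0.2], [0.4, -0.1], [-1.0, -0.3], [-0.7, -0.3], [-0.1, 0.5], [0.9, -0.1]])
rest (array([ 0.55773611, -0.31759385,  0.15745055]), [[0.2, 0.0], [-0.1, -0.5], [-0.3, 0.0], [-0.5, -0.3], [0.0, 0.4], [0.7, 0.5]])
rest2 (array([ 0.55730076, -0.3177732 ,  0.1456098 ]), [[0.4, -0.3], [-0.0, -0.5], [-0.5, 0.0], [-0.5, -0.7], [-0.0, 0.0], [0.5, 0.5], [0.0, -1.5], [2.5, -0.4], [-1.5, 0.7]])
```

```bash
python3 -m inch '[{"claw":1,"travel":[-0.04,0.25,0],"turn":0.04},{"claw":1,"travel":[-0.08,0.5,0],"turn":0.08},{"claw":1,"travel":[-0.11,0.75,0],"turn":0.12},{"claw":1,"travel":[-0.15,1,0],"turn":0.16},{"claw":1,"travel":[-0.15,1,0],"turn":0.2}]'
python3 -m inch '[{"claw":1,"travel":[-0.02,0.2,0],"turn":0.04},{"claw":1,"travel":[-0.04,0.4,0],"turn":0.08},{"claw":1,"travel":[-0.07,0.73,0],"turn":0.12},{"claw":1,"travel":[-0.07,0.73,0],"turn":0.122},{"claw":1,"travel":[-0.07,0.73,0],"turn":0.122}]'
python3 - <<'E'
from h import *
from scipy.spatial.transform import Rotation as R
s=get_state();q=s['ee_rot'];snap('wrist','w1');print(s['position'],R.from_quat([q[1],q[2],q[3],q[0]]).as_matrix().round(4).tolist())
c,sn=np.cos(-.56),np.sin(-.56)
p=imaging.camera_params('wrist');K=np.array(p['camera_matrix']);T=np.array(p['T_tool_cam'])
M=np.eye(4);M[:3,:3]=R.from_quat([q[1],q[2],q[3],q[0]]).as_matrix();M[:3,3]=s['position'];W=np.linalg.inv(M@T)
for l in [(.032,-.032),(.032,.032),(-.032,.032),(-.032,-.032)]:
    P=np.array([.5305+c*l[0]-sn*l[1],.3455+sn*l[0]+c*l[1],.11,1]);v=(W@P)[:3];r=np.hypot(v[0],v[1]);th=np.arctan2(r,v[2])
    print((K[0,2]+K[0,0]*th*v[0]/r).round(1),(K[1,2]+K[0,0]*th*v[1]/r).round(1))
print('red',atz('scene',163,106,.155),atz('scene',170,145,0),atz('scene',163,106,.06))
E
```

```text
clock: 0.6
position: [0.5432, 0.2058, 0.2215]
ee_rot: [-0.001, 0.449, 0.894, 0.001]
contact_force: [0.2, -0.7, -0.2]
width: 0.0854
gripper_force: 0.0
clock: 1.1
position: [0.5302, 0.3482, 0.2211]
ee_rot: [-0.001, 0.275, 0.962, -0.0]
contact_force: [-0.2, 0.7, -0.3]
width: 0.0855
gripper_force: 0.0
[0.53022597 0.34822049 0.22112886] [[-0.8491, 0.5282, -0.0011], [0.5282, 0.8491, -0.0001], [0.0009, -0.0006, -1.0]]
215.1 219.9
281.6 220.1
283.9 154.2
212.6 154.1
red [ 0.45397851 -0.31321867  0.155     ] [ 0.46314736 -0.31712394  0.        ] [ 0.37745602 -0.357196    0.06      ]
```

View pics/w1.png

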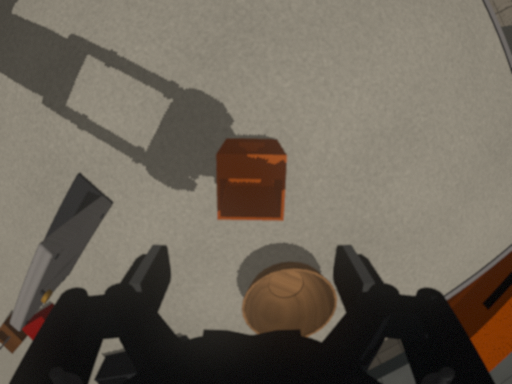

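The wrist view shows the caddy rim at (217–286, 154–219), centred on the tool and square to it. I'll descend and grip.

```bash
python3 -m inch '[{"claw":1,"travel":[0.005,0,-0.2],"turn":0},{"claw":1,"travel":[0.005,0,-0.4],"turn":0},{"claw":1,"travel":[0.005,0,-0.6],"turn":0},{"claw":1,"travel":[0.005,0,-0.68],"turn":0},{"claw":1,"travel":[0.005,0,-0.68],"turn":0}]' 60
python3 -m inch '[{"claw":-1,"travel":[0,0,0],"turn":0},{"claw":-1,"travel":[0,0,0],"turn":0},{"claw":-1,"travel":[0,0,0],"turn":0},{"claw":-1,"travel":[0,0,0],"turn":0},{"claw":-1,"travel":[0,0,0],"turn":0}]' 60
```

```text
clock: 1.65
position: [0.5301, 0.3427, 0.0828]
ee_rot: [-0.003, 0.277, 0.961, -0.003]
contact_force: [0.6, 0.8, 0.9]
width: 0.0852
gripper_force: 0.0
clock: 2.15
position: [0.5338, 0.3456, 0.0883]
ee_rot: [0.002, 0.276, 0.961, 0.001]
contact_force: [1.3, -4.2, 6.6]
width: 0.0621
gripper_force: 67.1
```

```bash
python3 -m inch '[{"claw":-1,"travel":[0,0,0.1],"turn":0},{"claw":-1,"travel":[0,0,0.25],"turn":0},{"claw":-1,"travel":[0,0,0.4],"turn":0},{"claw":-1,"travel":[0,0,0.48],"turn":0},{"claw":-1,"travel":[0,0,0.48],"turn":0}]'
python3 - <<'E'
from h import *
s=get_state();print(s['position'],s['contact_force'],s['moment'],s['width'])
snap('side','d2');a=snap('scene','s2')
E
```

```text
clock: 2.65
position: [0.5331, 0.3471, 0.1845]
ee_rot: [0.002, 0.276, 0.961, 0.002]
contact_force: [0.8, 0.3, -4.8]
width: 0.0616
gripper_force: 67.9
[0.5331156  0.34705382 0.18454608] [ 0.81254078  0.26181435 -4.84074783] [ 0.05569845 -0.09918237  0.01246033] 0.06158079530066198
```

```bash
python3 -m inch '[{"claw":-1,"travel":[0.04,-0.15,0],"turn":0.045},{"claw":-1,"travel":[0.08,-0.35,0],"turn":0.09},{"claw":-1,"travel":[0.13,-0.57,0],"turn":0.135},{"claw":-1,"travel":[0.18,-0.8,0],"turn":0.18},{"claw":-1,"travel":[0.22,-0.95,0],"turn":0.22}]'
python3 -m inch '[{"claw":-1,"travel":[-0.02,-0.15,0],"turn":0.03},{"claw":-1,"travel":[-0.05,-0.3,0],"turn":0.05},{"claw":-1,"travel":[-0.05,-0.37,-0.02],"turn":0.05},{"claw":-1,"travel":[-0.05,-0.37,-0.02],"turn":0.05},{"claw":-1,"travel":[-0.05,-0.37,-0.02],"turn":0.05}]'
python3 - <<'E'
from h import *
s=get_state();q=s['ee_rot'];print(s['position'],2*np.arctan2(q[2],q[1])-np.pi)
a=snap('scene','s3');b=snap('side','d3')
c=cv2.resize(a[:,:,::-1][100:220,240:400],None,fx=5,fy=5,interpolation=cv2.INTER_CUBIC);cv2.imwrite('pics/c3.png',c)
E
```

```text
clock: 3.25
position: [0.5748, 0.1528, 0.1796]
ee_rot: [-0.002, -0.068, 0.998, -0.001]
contact_force: [0.7, 0.8, -4.8]
width: 0.0618
gripper_force: 68.1
clock: 3.75
position: [0.5657, 0.0828, 0.1769]
ee_rot: [-0.001, -0.143, 0.99, 0.001]
contact_force: [-0.5, 0.5, -4.5]
width: 0.0617
gripper_force: 68.1
[0.56566085 0.08281663 0.17689318] 0.2877445433935111
```

View pics/c3.png

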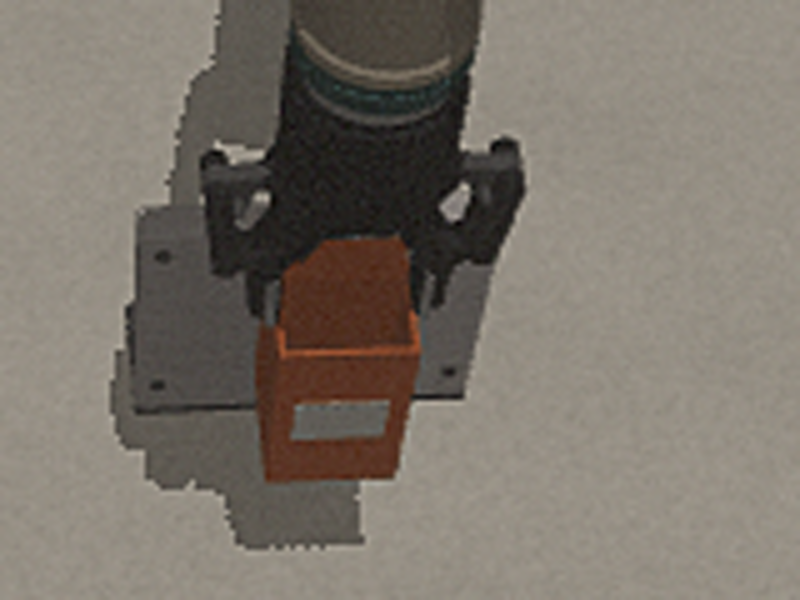

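The crop shows the caddy square before the plate, with front rim corners at about (278,353) and (420,348) and front base corners at (266,481) and (396,477). I'll fit the relative pose from these.

```bash
python3 - <<'E'
from fit import *
yaw=.2877
px=sc((240,100),5,[(276,355),(420,350),(266,481),(396,477)])
h=.032;L=[(h,-h,.11),(h,h,.11),(h,-h,0),(h,h,0)]
c,s=np.cos(yaw),np.sin(yaw)
def f(p): return np.concatenate([proj(S,[p[0]+c*l[0]-s*l[1],p[1]+s*l[0]+c*l[1],p[2]+l[2]])-q for l,q in zip(L,px)])
r=least_squares(f,[.566,.083,.09]);print(r.x,r.fun.round(1))
pu=sc((240,100),5,[(136,411),(464,397)])
px0=sc((258,130),5,[(46,262),(374,246),(231,121)])
o=[(S,(.01,-.09,0),pu[0]),(S,(.01,.09,0),pu[1]),(S,(.01,-.09,0),px0[0]),(S,(.01,.09,0),px0[1]),(S,(.023,0,.1385),px0[2])]
u,res=fit(o,[.49,.06,.28]);print(u,res)
pd=sc((175,175),4,[(48,28),(75,228),(305,328)])
u2,_=fit(o+[(D,(-.01,.09,.16),pd[0]),(D,(-.01,.09,.008),pd[1]),(D,(-.01,-.09,.008),pd[2])],[.49,.06,.28]);print(u2)
for uu in(u,u2):
    d=np.array([.5657,.0828])-uu[:2];e=r.x[:2]-uu[:2];n=np.array([np.cos(uu[2]),np.sin(uu[2])]);t=np.array([-n[1],n[0]])
    print('tcp in upstand',d@n,d@t,' fitted caddy in upstand',e@n,e@t)
print(-(n*.001/.2), t*.001/.2)
E
```

```text
[0.56525755 0.08099203 0.0922652 ] [ 0.5  0.2  0.1 -0.2 -0.4  0.2 -0.3 -0.2]
[0.48645233 0.06062254 0.28534296] [[-0.3, 0.0], [0.1, -0.2], [-0.3, -0.2], [0.1, 0.0], [0.4, 0.3]]
[0.48820628 0.05993906 0.28714304]
tcp in upstand 0.08228596176973318 -0.0010264342724370067  fitted caddy in upstand 0.08135248295420566 -0.002636751383647145
tcp in upstand 0.08079541166611452 -2.231471435355098e-05  fitted caddy in upstand 0.07985903566567928 -0.0016309488814356017
[-0.00479528 -0.00141607] [-0.00141607  0.00479528]
```

```bash
python3 -m inch '[{"claw":-1,"travel":[-0.03,0,-0.004],"turn":0},{"claw":-1,"travel":[-0.075,-0.013,-0.004],"turn":0},{"claw":-1,"travel":[-0.11,-0.023,-0.004],"turn":0},{"claw":-1,"travel":[-0.145,-0.033,-0.004],"turn":0},{"claw":-1,"travel":[-0.145,-0.033,-0.004],"turn":0}]'
python3 -m inch '[{"claw":-1,"travel":[-0.01,-0.003,0],"turn":0},{"claw":-1,"travel":[-0.019,-0.0056,0],"turn":0},{"claw":-1,"travel":[-0.019,-0.0056,0],"turn":0}]'
```

```text
clock: 4.35
position: [0.5353, 0.0752, 0.1774]
ee_rot: [-0.001, -0.144, 0.99, 0.0]
contact_force: [-0.5, 0.6, -4.7]
width: 0.0617
gripper_force: 68.1
clock: 4.65
position: [0.5331, 0.0742, 0.1773]
ee_rot: [-0.0, -0.144, 0.99, 0.0]
contact_force: [0.6, 0.1, -4.6]
width: 0.062
gripper_force: 68.1
```

```bash
python3 -m inch '[{"claw":-1,"travel":[-0.01,-0.003,0],"turn":0},{"claw":-1,"travel":[-0.015,-0.0044,0],"turn":0},{"claw":-1,"travel":[-0.015,-0.0044,0],"turn":0}]'
python3 -m inch '[{"claw":-1,"travel":[-0.005,-0.0015,0],"turn":0},{"claw":-1,"travel":[-0.005,-0.0015,0],"turn":0}]'
python3 -m inch '[{"claw":-1,"travel":[-0.005,-0.0015,0],"turn":0},{"claw":-1,"travel":[-0.005,-0.0015,0],"turn":0}]'
```

```text
clock: 4.95
position: [0.5314, 0.0736, 0.1776]
ee_rot: [0.001, -0.144, 0.99, 0.0]
contact_force: [3.0, 0.9, -4.7]
width: 0.0615
gripper_force: 68.0
clock: 5.15
position: [0.5311, 0.0735, 0.1779]
ee_rot: [0.002, -0.144, 0.99, 0.0]
contact_force: [5.0, 2.5, -4.9]
width: 0.0614
gripper_force: 68.1
clock: 5.35
position: [0.5308, 0.0734, 0.1781]
ee_rot: [0.003, -0.144, 0.99, 0.0]
contact_force: [5.7, 2.1, -4.5]
width: 0.0617
gripper_force: 68.0
```

```bash
python3 -m inch '[{"claw":-1,"travel":[0.008,0.0025,-0.02],"turn":0},{"claw":-1,"travel":[0.008,0.0025,-0.06],"turn":0},{"claw":-1,"travel":[0.008,0.0025,-0.1],"turn":0},{"claw":-1,"travel":[0.008,0.0025,-0.1],"turn":0}]'
python3 -m inch '[{"claw":-1,"travel":[0,0,-0.03],"turn":0},{"claw":-1,"travel":[0,0,-0.06],"turn":0},{"claw":-1,"travel":[0,0,-0.085],"turn":0},{"claw":-1,"travel":[0,0,-0.085],"turn":0}]'
```

```text
clock: 5.75
position: [0.5317, 0.0733, 0.1567]
ee_rot: [0.002, -0.144, 0.99, -0.0]
contact_force: [6.5, 0.9, -5.2]
width: 0.0618
gripper_force: 68.0
clock: 6.15
position: [0.532, 0.0733, 0.14]
ee_rot: [0.002, -0.144, 0.99, -0.0]
contact_force: [7.1, 1.1, -4.4]
width: 0.062
gripper_force: 68.1
```

```bash
python3 -m inch '[{"claw":-1,"travel":[0.003,0.001,-0.01],"turn":0},{"claw":-1,"travel":[0.003,0.001,-0.015],"turn":0},{"claw":-1,"travel":[0.003,0.001,-0.015],"turn":0}]'
python3 -m inch '[{"claw":-1,"travel":[0,0,-0.008],"turn":0},{"claw":-1,"travel":[0,0,-0.008],"turn":0}]'
python3 -m inch '[{"claw":-1,"travel":[0,0,-0.008],"turn":0},{"claw":-1,"travel":[0,0,-0.008],"turn":0}]'
```

```text
clock: 6.45
position: [0.5321, 0.0734, 0.1379]
ee_rot: [0.002, -0.144, 0.99, -0.0]
contact_force: [5.8, 0.8, -0.1]
width: 0.0621
gripper_force: 68.6
clock: 6.65
position: [0.5322, 0.0734, 0.1375]
ee_rot: [0.002, -0.144, 0.99, -0.0]
contact_force: [3.8, 1.1, 8.0]
width: 0.0616
gripper_force: 69.4
clock: 6.85
position: [0.5323, 0.0735, 0.1372]
ee_rot: [0.003, -0.144, 0.99, -0.0]
contact_force: [1.6, 1.1, 13.9]
width: 0.062
gripper_force: 70.1
```

Fully home: 41 mm of travel, and the screw now carries the load. I'll release and rise straight up.

```bash
python3 -m inch '[{"claw":-1,"travel":[0,0,0.01],"turn":0},{"claw":1,"travel":[0,0,0.01],"turn":0},{"claw":1,"travel":[0,0,0.01],"turn":0},{"claw":1,"travel":[0,0,0.01],"turn":0},{"claw":1,"travel":[0,0,0.01],"turn":0}]'
python3 -m inch '[{"claw":1,"travel":[0,0,0],"turn":0},{"claw":1,"travel":[0,0,0.05],"turn":0},{"claw":1,"travel":[0,0,0.2],"turn":0},{"claw":1,"travel":[0,0,0.4],"turn":0},{"claw":1,"travel":[0,0,0.6],"turn":0}]'
```

```text
clock: 7.35
position: [0.5293, 0.0734, 0.1353]
ee_rot: [-0.001, -0.144, 0.99, 0.0]
contact_force: [-0.2, -0.3, 0.0]
width: 0.0853
gripper_force: 0.0
clock: 7.85
position: [0.53, 0.0735, 0.2577]
ee_rot: [-0.0, -0.144, 0.99, 0.0]
contact_force: [0.6, -0.2, -0.4]
width: 0.0854
gripper_force: 0.0
```

```bash
python3 -m inch '[{"claw":1,"travel":[0.01,-0.2,0],"turn":-0.01},{"claw":1,"travel":[0.02,-0.4,0],"turn":-0.02},{"claw":1,"travel":[0.04,-0.6,0],"turn":-0.03},{"claw":1,"travel":[0.06,-0.8,0],"turn":-0.045},{"claw":1,"travel":[0.07,-1,0],"turn":-0.045}]'
python3 -m inch '[{"claw":1,"travel":[0.01,-0.2,0],"turn":0},{"claw":1,"travel":[0.03,-0.4,0],"turn":0},{"claw":1,"travel":[0.05,-0.7,0],"turn":0},{"claw":1,"travel":[0.065,-0.95,0],"turn":0},{"claw":1,"travel":[0.065,-0.95,0],"turn":0}]'
python3 - <<'E'
from h import *
s=get_state();q=s['ee_rot'];print(s['clock'],s['position'],2*np.arctan2(q[2],q[1])-np.pi)
a=snap('wrist','w4');b=snap('scene','s4');d=snap('side','d4')
r=lambda i,x,y,w,h:cv2.resize(i[y:y+h,x:x+w,::-1],(400,300),interpolation=cv2.INTER_CUBIC)
cv2.imwrite('pics/c4.png',np.vstack([np.hstack([r(a,150,100,200,150),r(d,335,250,100,75)]),np.hstack([r(b,255,125,100,75),r(d,170,165,120,90)])]))
E
```

```text
clock: 8.35
position: [0.5446, -0.1281, 0.257]
ee_rot: [0.001, -0.073, 0.997, -0.0]
contact_force: [-0.2, 0.6, 0.5]
width: 0.0851
gripper_force: 0.0
clock: 8.85
position: [0.5572, -0.3223, 0.2559]
ee_rot: [-0.0, -0.071, 0.997, -0.002]
contact_force: [-0.6, -0.4, 0.1]
width: 0.0854
gripper_force: 0.0
8.85 [ 0.55720575 -0.32232977  0.25587747] 0.143005306705839
```

View pics/c4.png

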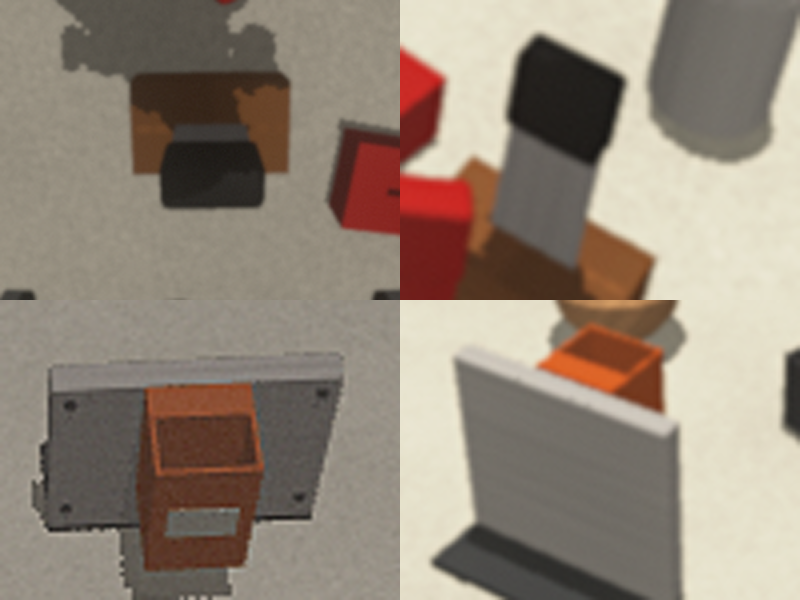

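The caddy hangs straight. In the wrist tile the black handle sits about 4 mm toward +y of the tool and is square to it. I'll descend, grip and lift.

```bash
python3 -m inch '[{"claw":1,"travel":[-0.013,0.021,-0.1],"turn":0},{"claw":1,"travel":[-0.013,0.021,-0.3],"turn":0},{"claw":1,"travel":[-0.013,0.021,-0.45],"turn":0},{"claw":1,"travel":[-0.013,0.021,-0.54],"turn":0},{"claw":1,"travel":[-0.013,0.021,-0.54],"turn":0}]' 40
python3 -m inch '[{"claw":-1,"travel":[0,0,0],"turn":0},{"claw":-1,"travel":[0,0,0],"turn":0},{"claw":-1,"travel":[0,0,0],"turn":0},{"claw":-1,"travel":[0,0,0],"turn":0},{"claw":-1,"travel":[0,0,0],"turn":0}]' 40
```

```text
clock: 9.5
position: [0.5532, -0.3086, 0.1456]
ee_rot: [-0.002, -0.075, 0.997, 0.003]
contact_force: [0.4, 0.6, 0.1]
width: 0.0854
gripper_force: 0.0
clock: 10.0
position: [0.5558, -0.3128, 0.1501]
ee_rot: [0.002, -0.074, 0.997, -0.001]
contact_force: [0.2, 0.8, 6.4]
width: 0.0443
gripper_force: 40.4
```

```bash
python3 -m inch '[{"claw":-1,"travel":[0,0,0.08],"turn":0},{"claw":-1,"travel":[0,0,0.2],"turn":0},{"claw":-1,"travel":[0,0,0.4],"turn":0},{"claw":-1,"travel":[0,0,0.6],"turn":0},{"claw":-1,"travel":[0,0,0.8],"turn":0}]'
python3 -m inch '[{"claw":-1,"travel":[0,0,0.15],"turn":0},{"claw":-1,"travel":[0,0,0.15],"turn":0},{"claw":-1,"travel":[0,0,0.15],"turn":0}]'
```

```text
clock: 10.5
position: [0.5544, -0.3122, 0.3093]
ee_rot: [-0.0, -0.074, 0.997, 0.0]
contact_force: [2.0, -1.0, -1.1]
width: 0.0443
gripper_force: 41.2
clock: 10.8
position: [0.5547, -0.3123, 0.3381]
ee_rot: [0.0, -0.074, 0.997, -0.0]
contact_force: [1.4, -0.4, -1.5]
width: 0.0442
gripper_force: 41.2
```

```bash
python3 -m inch '[{"claw":-1,"travel":[0,0.15,0],"turn":0},{"claw":-1,"travel":[0,0.35,0],"turn":0.01},{"claw":-1,"travel":[-0.02,0.57,0],"turn":0.02},{"claw":-1,"travel":[-0.03,0.8,0],"turn":0.03},{"claw":-1,"travel":[-0.04,1,0],"turn":0.044}]'
python3 -m inch '[{"claw":-1,"travel":[-0.01,0.2,0],"turn":0},{"claw":-1,"travel":[-0.02,0.45,0],"turn":0},{"claw":-1,"travel":[-0.04,0.7,0],"turn":0},{"claw":-1,"travel":[-0.04,0.88,0],"turn":0},{"claw":-1,"travel":[-0.04,0.938,0],"turn":0}]'
python3 -m inch '[{"claw":-1,"travel":[0,0,0],"turn":0},{"claw":-1,"travel":[0,0,0],"turn":0}]'
python3 - <<'E'
from h import *
s=get_state();q=s['ee_rot'];print(s['clock'],s['position'],2*np.arctan2(q[2],q[1])-np.pi)
b=snap('scene','s5');d=snap('side','d5')
r=lambda i,x,y,w,h:cv2.resize(i[y:y+h,x:x+w,::-1],(400,600),interpolation=cv2.INTER_CUBIC)
cv2.imwrite('pics/c5.png',np.hstack([r(b,260,70,100,150),r(d,180,110,100,150)]))
E
```

```text
clock: 11.3
position: [0.5453, -0.1099, 0.3354]
ee_rot: [-0.002, -0.143, 0.99, 0.002]
contact_force: [0.5, 0.7, -1.3]
width: 0.0438
gripper_force: 41.3
clock: 11.8
position: [0.5371, 0.0789, 0.3357]
ee_rot: [-0.002, -0.144, 0.99, 0.001]
contact_force: [0.1, -0.2, -0.8]
width: 0.0441
gripper_force: 41.4
clock: 12.0
position: [0.5385, 0.0743, 0.3367]
ee_rot: [-0.001, -0.142, 0.99, -0.0]
contact_force: [0.6, -0.0, -1.9]
width: 0.0442
gripper_force: 41.4
12.0 [0.53845305 0.0743087  0.33670814] 0.2856129119295585
```

View pics/c5.png

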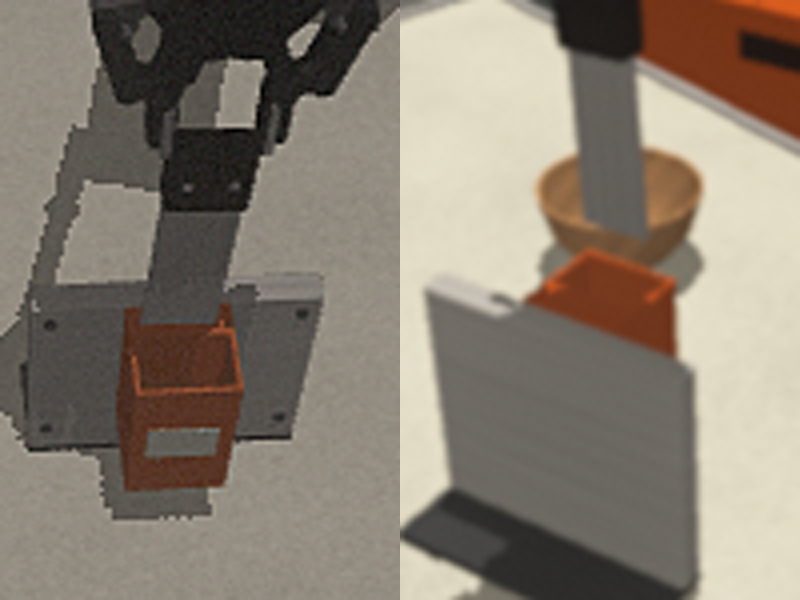

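The scraper is over the caddy, with the blade end at tile (142–224, 322) in the scene and (585–645, 225–240) in the side view. I'll check this numerically against the pocket.

```bash
python3 - <<'E'
from fit import *
yaw=.2856;c,s=np.cos(yaw),np.sin(yaw);h=.022
o=[(S,(0,-h),sc((260,70),4,[(141,322)])[0]),(S,(0,h),sc((260,70),4,[(224,322)])[0]),(D,(0,h),sc((180,110),4,[(186,222)])[0]),(D,(0,-h),sc((180,110),4,[(246,240)])[0])]
def f(p): return np.concatenate([proj(m,[p[0]-s*l[1],p[1]+c*l[1],p[2]])-q for m,l,q in o])
r=least_squares(f,[.5385,.075,.198]);print(r.x,r.fun.round(1))
# caddy hung, scene: front rim & base
px=sc((260,70),4,[(136,391),(242,391),(125,490),(224,486)]);g=.032;L=[(g,-g,.16),(g,g,.16),(g,-g,.05),(g,g,.05)]
print(fit([(S,l,p) for l,p in zip(L,px)],[.53,.07,.28]))
E
```

```text
[0.54041954 0.06973792 0.19670274] [ 0.5  0.7 -1.3 -0.1 -0.8 -0.6 -0.1  0.2]
(array([0.52953528, 0.07329324, 0.25564715]), [[-0.3, 0.2], [0.3, -0.3], [-0.2, -0.2], [0.1, 0.3]])
```

```bash
python3 -m inch '[{"claw":-1,"travel":[-0.006,0.02,0],"turn":0},{"claw":-1,"travel":[-0.006,0.02,-0.1],"turn":0},{"claw":-1,"travel":[-0.006,0.02,-0.2],"turn":0},{"claw":-1,"travel":[-0.006,0.02,-0.3],"turn":0},{"claw":-1,"travel":[-0.006,0.02,-0.3],"turn":0}]'
python3 -m inch '[{"claw":-1,"travel":[0,0,-0.1],"turn":0},{"claw":-1,"travel":[0,0,-0.2],"turn":0},{"claw":-1,"travel":[0,0,-0.3],"turn":0},{"claw":-1,"travel":[0,0,-0.36],"turn":0},{"claw":-1,"travel":[0,0,-0.36],"turn":0}]'
```

```text
clock: 12.6
position: [0.5358, 0.0785, 0.2753]
ee_rot: [-0.003, -0.142, 0.99, 0.0]
contact_force: [-0.1, -0.0, -1.5]
width: 0.0445
gripper_force: 41.4
clock: 13.1
position: [0.537, 0.0789, 0.2051]
ee_rot: [-0.001, -0.142, 0.99, 0.0]
contact_force: [-0.3, 0.2, -1.8]
width: 0.044
gripper_force: 41.4
```

Remaining drop is about 10 mm, and there has been no contact so far.

```bash
python3 -m inch '[{"claw":-1,"travel":[0,0,-0.02],"turn":0},{"claw":-1,"travel":[0,0,-0.04],"turn":0},{"claw":-1,"travel":[0,0,-0.04],"turn":0}]'
python3 -m inch '[{"claw":-1,"travel":[0,0,-0.01],"turn":0},{"claw":-1,"travel":[0,0,-0.01],"turn":0}]'
```

```text
clock: 13.4
position: [0.5378, 0.0793, 0.1983]
ee_rot: [0.0, -0.142, 0.99, 0.0]
contact_force: [-0.4, -0.3, -0.9]
width: 0.0445
gripper_force: 41.4
clock: 13.6
position: [0.5377, 0.0793, 0.1961]
ee_rot: [0.0, -0.142, 0.99, 0.0]
contact_force: [-0.7, 0.4, -0.8]
width: 0.0441
gripper_force: 41.4
```

```bash
python3 -m inch '[{"claw":-1,"travel":[0,0,-0.01],"turn":0},{"claw":-1,"travel":[0,0,-0.01],"turn":0}]'
python3 -m inch '[{"claw":-1,"travel":[0,0,-0.007],"turn":0},{"claw":-1,"travel":[0,0,-0.007],"turn":0}]'
```

```text
clock: 13.8
position: [0.5375, 0.0793, 0.1938]
ee_rot: [-0.0, -0.142, 0.99, 0.0]
contact_force: [0.5, -0.1, -1.3]
width: 0.0439
gripper_force: 41.4
clock: 14.0
position: [0.5378, 0.0793, 0.1927]
ee_rot: [0.0, -0.142, 0.99, 0.0]
contact_force: [0.4, 0.2, -1.3]
width: 0.0442
gripper_force: 41.5
```

```bash
python3 -m inch '[{"claw":-1,"travel":[0,0,-0.006],"turn":0},{"claw":-1,"travel":[0,0,-0.006],"turn":0}]'
python3 -m inch '[{"claw":-1,"travel":[0,0,-0.006],"turn":0},{"claw":-1,"travel":[0,0,-0.006],"turn":0}]'
```

```text
clock: 14.2
position: [0.5383, 0.0793, 0.1923]
ee_rot: [0.001, -0.142, 0.99, -0.0]
contact_force: [0.0, 0.5, 4.4]
width: 0.0439
gripper_force: 42.1
clock: 14.4
position: [0.5389, 0.0793, 0.1919]
ee_rot: [0.002, -0.142, 0.99, -0.0]
contact_force: [-0.4, -1.2, 7.8]
width: 0.0442
gripper_force: 42.6
```

Touched the floor. I'll release and rise.

```bash
python3 -m inch '[{"claw":-1,"travel":[0,0,0.01],"turn":0},{"claw":1,"travel":[0,0,0.01],"turn":0},{"claw":1,"travel":[0,0,0.01],"turn":0},{"claw":1,"travel":[0,0,0.01],"turn":0},{"claw":1,"travel":[0,0,0.01],"turn":0}]'
python3 -m inch '[{"claw":1,"travel":[0,0,0],"turn":0},{"claw":1,"travel":[0,0,0.05],"turn":0},{"claw":1,"travel":[0,0,0.2],"turn":0},{"claw":1,"travel":[0,0,0.4],"turn":0},{"claw":1,"travel":[0,0,0.6],"turn":0}]'
python3 - <<'E'
from h import *
b=snap('scene','s6');d=snap('side','d6')
r=lambda i,x,y,w,h:cv2.resize(i[y:y+h,x:x+w,::-1],(400,600),interpolation=cv2.INTER_CUBIC)
cv2.imwrite('pics/c6.png',np.hstack([r(b,260,70,100,150),r(d,180,110,100,150)]))
E
```

```text
clock: 14.9
position: [0.5375, 0.0793, 0.1919]
ee_rot: [-0.0, -0.142, 0.99, 0.0]
contact_force: [-0.0, -0.4, 0.1]
width: 0.085
gripper_force: 0.0
clock: 15.4
position: [0.5374, 0.0793, 0.314]
ee_rot: [-0.0, -0.142, 0.99, 0.0]
contact_force: [0.9, 0.3, 0.7]
width: 0.0856
gripper_force: 0.0
```

View pics/c6.png

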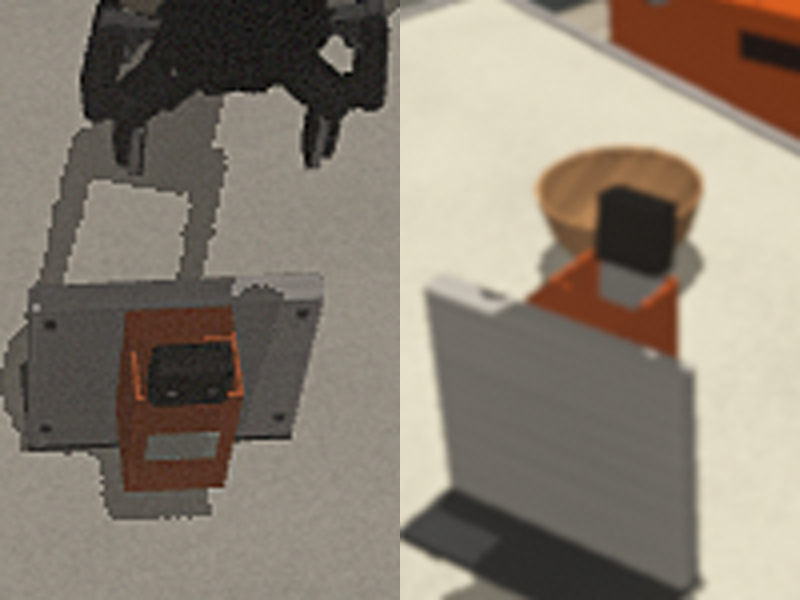

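The scraper stands in the pocket, with its handle at tile (190,372) just over the rim. The caddy is unmoved and straight, and the gripper is clear.

```bash
python3 -m inch '[{"claw":1,"travel":[0,0,0],"turn":0},{"claw":1,"travel":[0,0,0],"turn":0},{"claw":1,"travel":[0,0,0],"turn":0},{"claw":1,"travel":[0,0,0],"turn":0},{"claw":1,"travel":[0,0,0],"turn":0}]' && python3 -c "
from rig import ticket;print(ticket.sign_off())"
```

```text
clock: 16.0
position: [0.5374, 0.0793, 0.3114]
ee_rot: [-0.001, -0.142, 0.99, 0.0]
contact_force: [-0.6, -0.3, -0.7]
width: 0.0855
gripper_force: 0.0
the job is handed in; nothing more can be done
None
```

The job is handed in, no verdict returned: in the last images the caddy hangs straight on the screw with the scraper in its pocket and the gripper clear, and at no point did the arm go near the loaf tin, shaker or basket.

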